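Hang the lift-off door back on the sample cabinet

TASK

Hang the tall one of the two white doors back on the small open sample cabinet: lift it out of its grey stand and lower it so that both of its hinge knuckles go over the cabinet's two upright hinge pins at once and sit fully home on the brackets. Leave the door hanging upright and still (it may stand open), and leave the short door standing where it is.

Things in the scene. Friction and masses are not known exactly. Their poses are not given: they have to be found in the camera images.
- tall_door_lug (a point): (Sizes in mm.) TALL white door, loose, 0.2 kg, upright in one of two grey stands (15 slot; rails end 38 above worktop). Panel 140 (x) x 12 (y) x 135 high; on its top edge, mid-length, a lug 60 x 12 x 35 high, to be grasped across the 12. Point: lug centre, 152.5 above the panel's underside, which is 8 above worktop in the stand. Axes: z up, x along the panel from knuckles to free edge.
- knuckle_low (a point): Centre of the underside of the tall door's LOWER knuckle: steel ring 14 high, outside diameter 32, bore 24 right through. The hinge axis lies beyond the panel's -x end, 92 from the lug's centre (22 off the panel's edge). This point is 132.5 below the lug's centre and 20 above the panel's underside. Axes as the door's. (mm)
- knuckle_up (a point): Centre of the underside of the tall door's UPPER knuckle, an equal ring on the same axis, exactly 80 above the lower one and 52.5 below the lug's centre. Axes as the door's. (mm)
- pin_low (a point): Foot of the LOWER hinge pin, where the lower knuckle sits: bracket top, 45 above worktop. Pin 28 high: 19 diameter for 8, then tapering to 3, so it leads a knuckle in from 8 off. Fixed white cabinet 120 deep, 190 wide, 150 high; pins 24 before its open front, at its left (robot's view). Axes: -x straight out of the front, y to its left, z up. Best hung open, free edge pointing along -x. (mm)
- pin_up (a point): Foot of the UPPER hinge pin, equal and exactly 80 above the lower (125 above worktop). Its bracket, 8 thick, reaches 11 round the axis: the lower knuckle cannot pass down through it. So with the knuckles' undersides 32 to 55 above the pins' feet bring the door in level from the front (along the cabinet's +x) till the knuckles are over their pins, then lower it. Axes as the cabinet's. (mm)
- short_door_lug (a point): SHORT white door, loose, in the other stand (140 to 260 away; which stand holds which door varies): leave it alone. Like the tall one, but its panel is only 75 high (110 with the lug). Point: centre of its lug, 92.5 above its underside. (mm)
There are look-alikes about, which are no part of the job. Leave any red look-alike of the part that bears tall_door_lug alone.

How it is judged (in metres and radians):
On the way:
1. the tall door has been lifted out of its stand (height (world z) of tall_door_lug above 0.195 m), for 0.1 s.
At the end, for the whole second after the job is handed in: Both knuckles of the tall door sit on their pins: each knuckle's underside within 10 mm sideways and 7 mm in height of its pin's foot, the door upright within 10 degrees, released and at rest; the short door within 25 mm of where it stood (horizontal distance between knuckle_low and pin_low below 0.01 m and horizontal distance between knuckle_up and pin_up below 0.01 m and z of knuckle_low in the frame of pin_low between -0.005 and 0.007 m and z of knuckle_up in the frame of pin_up below 0.007 m and angle between tall_door_lug's own z axis and vertical below 0.17 rad and linear speed of tall_door below 0.03 m/s and distance of short_door_lug from where it was at the start of the episode below 0.025 m); the robot touches nothing.
It fails at once if the short door is knocked over, lifted or moved by more than 40 mm (distance of short_door_lug from where it was at the start of the episode above 0.04 m).
It also fails if it takes over 51 s, if anything falls off the work surface, if the arm or the gripper's body presses on something with over 40 N, if the wrist force passes 120 N, or if a joint passes its speed limit or range.

ROBOT

A 7-joint arm with a two-finger parallel gripper is mounted at the origin on a cart in front of the work surface, level with it; the furniture and walls round the work are solid. World frame = base frame: x ahead of the robot, y to its left, z up, the work surface at z = 0. Lengths are in m, angles in degrees, forces in N, time in s.
With the tool pointing down it reaches from about 0.35 to 0.9 m from the base axis. Payload 8.1 kg.
Tool frame: the origin (TCP) lies on the centre line of the jaws, within the pads' length; the fingertips stand 22 mm ahead of it and the grasp point (between the pads) lies 3 mm ahead of it (tip_extent is the z of the fingertips in the tool frame, in m); z points along the fingers, y is the line along which they close (so a half turn about z gives the same grasp; the last joint's range is limited). The gripper opens to 92 mm and grips with 3 to 60 N. Pads are 19 mm wide; open, the fingers measure 130 mm over their backs; the gripper's body (75 mm by 190 mm) begins 47 mm behind the grasp point.
Start: joints at [-73.774, 24.895, 1.432, 90.138, -0.665, 64.973, -4.303], TCP at [0.235, 0.579, 0.249] pointing down, gripper open.
Joint ranges: [-149.89, 149.89], [-25.12, 119.58], [-72.63, 75.52], [4.76, 147.25], [-75.54, 255.54], [6.69, 114.76], [-157.13, 157.13]. Speed limits (degrees/s): [127.2, 127.2, 172.46, 172.46, 180, 180, 180].

INTERFACE

Orientations are given as [roll, pitch, yaw] about the fixed x, y, z axes, in that order (R = Rz(yaw) Ry(pitch) Rx(roll)).
In Python, from workcell import * gives the robot as it stands.
- The arm moves only by the tool play_rows, never from a script. Its argument "commands" is a list that holds one entry, the list of rows, each a list of 6 numbers: the shift along the tool's x, y, z scaled (see below), then the turn, a rotation vector about the tool's x, y, z scaled (see below). A call has 1 to 10 rows; each row shifts and turns the commanded pose from where the row before left it, along the tool's axes as they then stand; what a row does not reach is not made up. The controller multiplies each number of a shift by 0.1 m and each number of a turn by 90 degrees. A row lasts 1/8 s, in which the tool goes at most 62.5 mm and 10.7 degrees, less where a joint would pass 70% of its speed; a pose out of reach is approached as far as the arm can. A call with a number of a shift or a turn outside -1 to 1 is refused whole. A call with a gripper value outside its range is refused whole. "fingers" is the gripper command: -1 is shut, 1 is fully open, values between are in proportion, set as the call begins (left out, the last holds). The fingers move at their own pace and stop on an object; "grip_force" is the grip in N (left out, the last holds). Time passes only in rows, so rows that do not move let the fingers close. It gives the time, the measured TCP pose, the force, the opening and the grip force at its end, in the units of the state.
- sense(): the state, without advancing time (a new reading comes with each control period).
- snapshot(name): name is "scene" or "top"; returns the picture (420x560x3 uint8, red, green, blue); there is no depth.
- camera_params(name): a dict with "K" (3x3 intrinsics, pixels), "extrinsics" (4x4, takes a point from world to camera coordinates). Camera axes: x right, y down, z forward; pixel columns grow to the right and rows downward; lengths in m; the calibration is good to about 2 mm. A picture is of the moment at which its call begins. camera_params takes no time and is no camera call.
- job_done(): hands the job in; it is judged then, once.
Trained networks look in the newest picture that a camera, given by its name, has taken for a name from the list of things; names that differ only in an ending like _2 or _b are one class to them, and where a whole thing is asked for, a point or a joint stands for the part that bears it (a point fixed in the world has none). Each returns a list of dicts, best first, with "score" (0 to 1); they miss things now and then, are a little off and sometimes report something else, mostly with a low value. They report only what shows in the picture. A call takes as long as a camera call. They do not tell look-alikes from the thing itself.
- search_frame(camera, query): "rect" ([centre column, centre row, width, height] as shares, 0 to 1, of the picture: columns of its width, rows of its height, round what is visible of it).
- outline_of(camera, query): "pixels" (420x560 bool, what is visible of it) and "rect" ([centre column, centre row, width, height] as shares, 0 to 1, of the picture: columns of its width, rows of its height, round what is visible of it).
The state is a dict: "t": time; "qpos": joint angles; "joint_velocities": joint speeds; "joint_torque": joint torques, N m; "ee_pos": TCP position; "eef_rot": TCP orientation; "wrist_force": force on the tool from outside, world axes, zero at the start; "torque": the same for the moment, N m; "gripper_width": finger opening in m; "finger_force": force on a finger pad.
Only numpy, scipy, OpenCV 4.12 (cv2) and the standard library are available. Lean on these libraries where they do the work, as an engineer would, in place of code of your own. Each camera call takes 0.05 s, during which the arm holds its last target. There are 200 camera calls.

## Working session

There is one attempt and no reset: what is moved stays moved. The work goes in short steps, Python scripts to look and compute and a tool call to move; the robot and the scene stay as the last step left them, time stands still between calls to the robot, and variables do not carry over. Pictures are saved under pics/ and viewed, at most 10 in all, crops included, and the job is handed in when it is done.

Besides the shell and the picture viewer there is one more tool, called after "Request:" in YAML: its name, and indented under it one key for each argument. play_rows: Moves the arm, as the interface text tells. Shifts and turns lie within -1 to 1; 1 stands for 0.1 m of shift or 90 degrees of turn. Its arguments: {"type":"object","properties":{"commands":{"type":"array"},"fingers":{"type":"number"},"grip_force":{"type":"number"}},"required":["commands"]}

```bash
mkdir -p pics; python3 - <<'E'
from workcell import *
import cv2,numpy as np
s=sense();print(s['t'],s['ee_pos'],s['eef_rot'],s['gripper_width'])
for n in("scene","top"):
    im=snapshot(n);cv2.imwrite(f"pics/{n}0.png",cv2.resize(im[:,:,::-1],(800,600),interpolation=cv2.INTER_CUBIC))
    p=camera_params(n);print(n,np.round(p['K'],1).tolist(),np.round(p['extrinsics'],4).tolist())
    for q in("tall_door_lug","short_door_lug","knuckle_up","pin_up","pin_low"):
        print(q,[(round(d['score'],2),np.round(np.array(d['rect'])*[560,420,560,420],1).tolist()) for d in search_frame(n,q)][:4])
E
```

```text
0.0 [0.23506908 0.57857637 0.24794009] [-1.79907990e+02  7.97392832e-03  1.57888514e+02] 0.091746575553036
scene [[498.3, 0.0, 276.5], [0.0, 498.3, 201.1], [0.0, 0.0, 1.0]] [[0.8143, -0.5804, -0.0062, -0.5069], [-0.3959, -0.5476, -0.7372, 0.3471], [0.4244, 0.6028, -0.6756, 0.9856], [0.0, 0.0, 0.0, 1.0]]
tall_door_lug [(0.95, [201.5, 176.5, 62.4, 67.4]), (0.64, [330.7, 304.8, 52.6, 99.3])]
short_door_lug [(0.69, [238.7, 225.8, 57.7, 49.3])]
knuckle_up [(0.85, [203.2, 176.7, 63.3, 63.1]), (0.62, [331.0, 305.8, 56.4, 98.7])]
pin_up []
pin_low [(0.86, [386.1, 250.7, 113.8, 114.6])]
top [[476.3, 0.0, 276.9], [0.0, 476.3, 207.1], [0.0, 0.0, 1.0]] [[0.0123, -0.9999, 0.0053, -0.0006], [-0.9841, -0.013, -0.1771, 0.6274], [0.1771, -0.0031, -0.9842, 1.1298], [0.0, 0.0, 0.0, 1.0]]
tall_door_lug [(0.57, [177.4, 229.7, 21.7, 76.7]), (0.56, [385.9, 230.7, 79.6, 27.4])]
short_door_lug []
knuckle_up [(0.95, [175.7, 229.7, 21.3, 74.1]), (0.6, [388.1, 231.3, 79.7, 25.5])]
pin_up [(0.69, [369.9, 149.1, 97.8, 78.6])]
pin_low [(0.91, [367.6, 147.5, 94.5, 79.7])]
```

View pics/scene0.png

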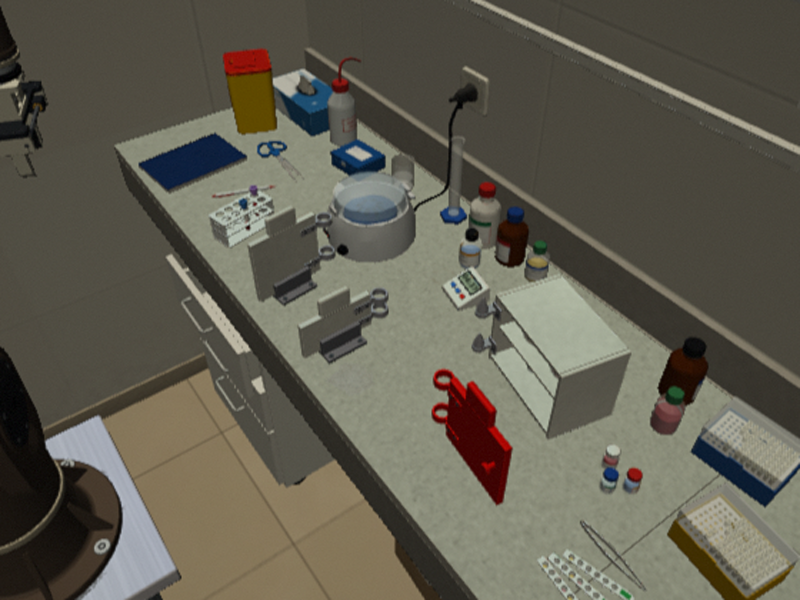

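View pics/top0.png

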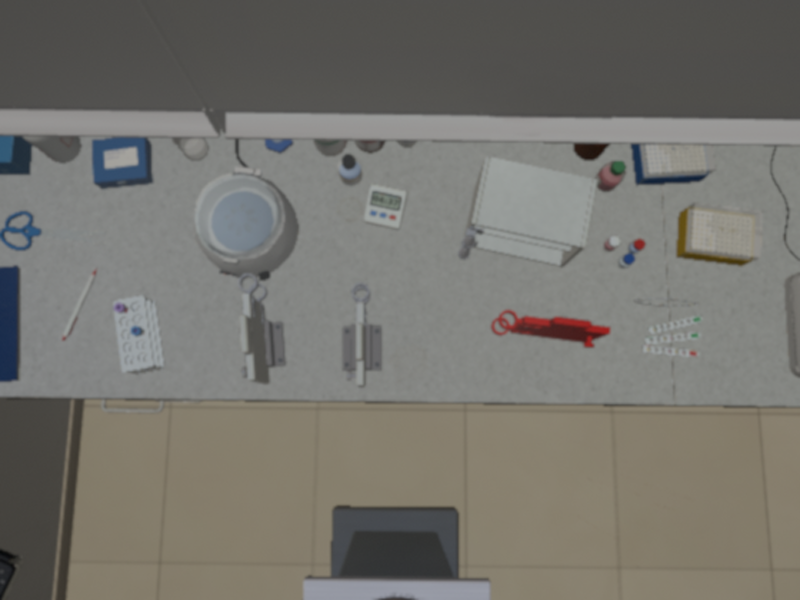

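```bash
python3 - <<'E'
from workcell import *
import cv2,numpy as np
ims={n:snapshot(n)[:,:,::-1] for n in("scene","top")}
def crop(n,c,r,w,h,k):
    im=cv2.resize(ims[n][r:r+h,c:c+w],None,fx=k,fy=k,interpolation=cv2.INTER_CUBIC).copy()
    im=np.clip(im.astype(float)*1.3,0,255).astype(np.uint8)
    for i in range(0,w,10): cv2.line(im,(i*k,0),(i*k,5),(0,0,255),1);cv2.putText(im,str(c+i),(i*k,14),0,.35,(0,0,255))
    for i in range(0,h,10): cv2.line(im,(0,i*k),(5,i*k),(0,0,255),1);cv2.putText(im,str(r+i),(6,i*k+4),0,.35,(0,0,255))
    return im
cv2.imwrite("pics/c1.png",crop("scene",165,140,80,75,8)[:600])
cv2.imwrite("pics/c2.png",crop("scene",325,185,120,120,5))
cv2.imwrite("pics/c3.png",np.hstack([crop("top",150,185,50,85,7),crop("top",315,160,60,85,7)[:595]])[:, :770])
E
```

```text
(no output)
```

View pics/c1.png

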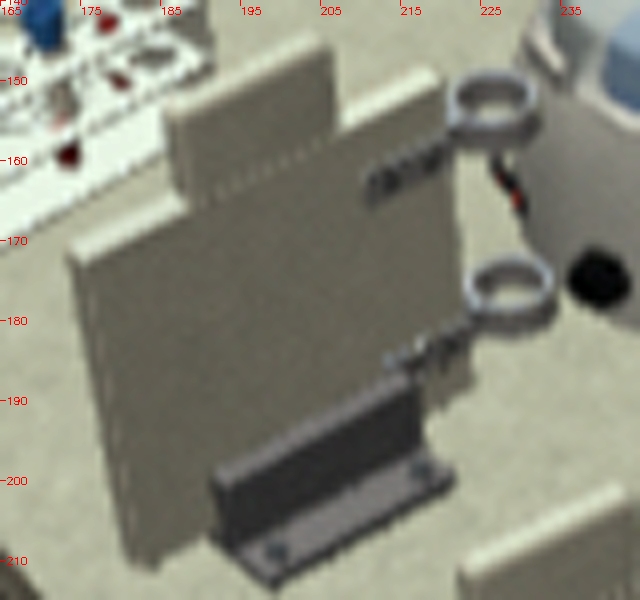

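View pics/c2.png

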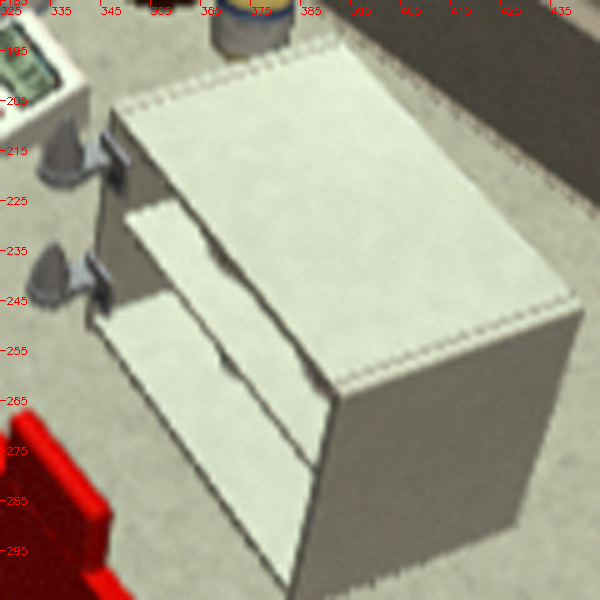

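View pics/c3.png

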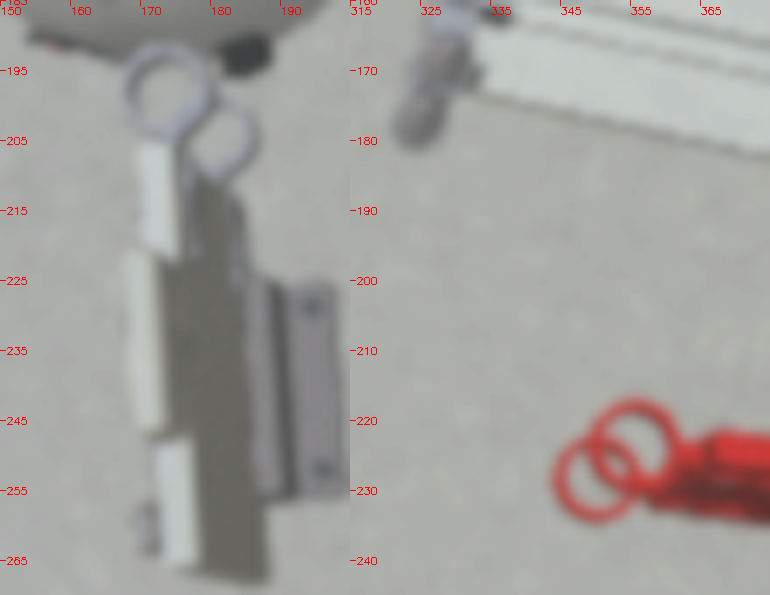

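```bash
cat > fit.py <<'E'
from workcell import *
import numpy as np
from scipy.optimize import least_squares
P={n:camera_params(n) for n in("scene","top")}
def proj(n,X):
    c=P[n]['extrinsics'];c=X@c[:3,:3].T+c[:3,3];k=c@P[n]['K'].T
    return k[:,:2]/k[:,2:]
def px(cr,k,o): return (np.array(cr)+.5)/k-.5+np.array(o)
def rz(a): c,s=np.cos(a),np.sin(a); return np.array([[c,-s,0],[s,c,0],[0,0,1]])
def fit(obs,p0,z,extra=0):
    # obs: (cam, local pt (mm), pixel, weight); local pt may hold 'w' for unknown
    def res(p):
        r=[]
        for n,l,u,w in obs:
            l=np.array([p[3] if v=='w' else p[3]-190 if v=='w-' else v for v in l])/1000
            X=rz(p[2])@l+[p[0],p[1],z]
            r.append((proj(n,X[None])[0]-u)*w)
        return np.ravel(r)
    s=least_squares(res,p0,loss='soft_l1',x_scale=[.01,.01,.1]+[10]*extra)
    return s.x,res(s.x).reshape(-1,2)
E
python3 - <<'E'
from fit import *
S=lambda *a:px(a,8,(165,140)); T=lambda *a:px(a,7,(150,185))
o=[("scene",(30,6,17.5),S(172,118),1),("scene",(-30,6,17.5),S(335,48),1),("scene",(70,6,-17.5),S(75,265),1),("scene",(-70,6,-17.5),S(443,85),1),
("scene",(70,6,-152.5),S(135,568),1),("scene",(-92,0,-38.5),S(493,94),1),("scene",(-92,0,-118.5),S(510,281),1),
("top",(-92,0,-38.5),T(167,92),1),("top",(-92,0,-118.5),T(218,138),1),("top",(-30,-6,17.5),T(127,250),1),("top",(30,-6,17.5),T(135,432),1),
("top",(-30,6,17.5),T(163,258),1),("top",(30,6,17.5),T(168,432),1),("top",(70,-6,-17.5),T(163,568),1),("top",(70,6,-17.5),T(200,570),1),("top",(70,6,-152.5),T(268,582),1)]
for sub in (o,o[:7],o[7:]):
    x,r=fit(sub,[.6,.25,np.pi],.1605);print("door",np.round(x[:2],4),np.degrees(x[2]));
    if sub is o:print(np.round(r,1).tolist())
S=lambda *a:px(a,5,(325,185)); T=lambda *a:px((a[0]-350,a[1]),7,(315,160)); U=lambda *a:np.array(a)*.7
o=[("scene",(0,0,28),S(52,243),2),("scene",(0,0,108),S(70,118),2),("scene",(0,0,0),S(50,295),2),("scene",(0,0,80),S(67,174),2),("top",(0,0,0),T(418,123),2),
("scene",(24,'w',105),S(112,110),1),("scene",(24,'w-',105),S(337,393),1),("scene",(144,'w-',105),S(583,305),1),("scene",(24,'w-',-45),S(290,597),1),("scene",(24,'w',-45),S(90,325),1),
("top",(144,'w',105),U(488,157),.7),("top",(144,'w-',105),U(596,182),.7),("top",(24,'w',105),U(472,225),.7),("top",(24,'w-',105),U(583,250),.7)]
for sub in (o,[q for q in o if q[0]=="scene"],[o[4]]+o[10:]):
    x,r=fit(sub,[.65,-.15,0,0],.045,1);print("pin",np.round(x[:2],4),np.degrees(x[2]),x[3])
    if sub is o:print(np.round(r,1).tolist())
E
```

```text
door [0.5443 0.241 ] 185.38429075890488
[[-0.5, -0.1], [-0.8, -0.9], [-0.2, -0.6], [-0.2, -0.6], [-0.3, 1.1], [-0.4, 0.4], [-0.4, 0.3], [0.8, -0.5], [0.1, -0.8], [-0.2, -0.5], [-0.2, 0.4], [0.1, -2.1], [0.5, -0.0], [-0.1, 0.2], [-0.0, -0.5], [0.9, 0.8]]
door [0.5449 0.2401] 185.28602926700648
door [0.5436 0.2414] 185.54716147362146
pin [ 0.7094 -0.1167] -12.282300662252323 7.579719761363931
[[0.9, 1.0], [-1.0, 1.4], [-0.0, -3.5], [-1.7, -3.1], [3.6, -0.8], [-1.2, -1.8], [0.1, 0.8], [0.3, 0.7], [-0.7, 4.4], [-2.2, -0.2], [-1.0, -1.3], [1.1, -1.4], [-0.4, -1.4], [1.2, -1.1]]
pin [ 0.7098 -0.1175] -11.971774008127236 8.69857760526474
pin [ 0.7078 -0.1121] -13.048911565274178 4.236034168581645
```

Request:
play_rows:
  commands:
    - [[0, 0, 0, 0, 0, -0.102], [0, 0, 0, 0, 0, -0.102], [0, 0, 0, 0, 0, -0.102], [-0.34, -0.45, 0, 0, 0, 0], [-0.34, -0.45, 0, 0, 0, 0], [-0.34, -0.45, 0, 0, 0, 0], [-0.34, -0.45, 0, 0, 0, 0], [-0.34, -0.45, 0, 0, 0, 0], [-0.34, -0.45, 0, 0, 0, 0], [-0.34, -0.45, 0, 0, 0, 0]]
  fingers: 1
  grip_force: 40

```text
t: 1.95
ee_pos: [0.5031, 0.2866, 0.249]
eef_rot: [180.0, 0.0, -174.6]
wrist_force: [0.3, -1.0, -0.3]
gripper_width: 0.0915
finger_force: 0.0
```

```bash
cat > go.py <<'E'
from workcell import *
import numpy as np,sys
from scipy.spatial.transform import Rotation as R
# tool shift (scaled) needed to reach x y z, and yaw turn (scaled, about tool z), shift in final-yaw axes
s=sense();x,y,z,yaw=map(float,sys.argv[1:5])
e=s['eef_rot'];R0=R.from_euler('xyz',e,degrees=True);Rt=R.from_euler('xyz',[180,0,yaw],degrees=True)
print('t',s['t'],'pos',np.round(s['ee_pos'],4),'rot',np.round(e,2),'F',np.round(s['wrist_force'],1),'w',round(s['gripper_width'],4),'q',np.round(s['qpos']))
print('turn',np.round((R0.inv()*Rt).as_rotvec(degrees=True)/90,3),'shift after turn',np.round(Rt.inv().apply(np.array([x,y,z])-s['ee_pos'])/.1,3))
E
python3 go.py .544 .241 .16 185.4
```

```text
t 1.95 pos [0.5031 0.2866 0.249 ] rot [ 1.7998e+02  3.0000e-02 -1.7456e+02] F [ 0.3 -1.  -0.3] w 0.0915 q [-36.  21.   2.  97.  -1.  63.  61.]
turn [0. 0. 0.] shift after turn [-0.364 -0.493  0.89 ]
```

Request:
play_rows:
  commands:
    - [[-0.19, -0.25, 0, 0, 0, 0], [-0.18, -0.25, 0, 0, 0, 0], [0, 0, 0, 0, 0, 0], [0, 0, 0, 0, 0, 0]]

```text
t: 2.45
ee_pos: [0.5431, 0.2424, 0.2487]
eef_rot: [180.0, -0.0, -174.5]
wrist_force: [-0.8, 0.4, -0.6]
gripper_width: 0.0916
finger_force: 0.0
```

```bash
python3 go.py .544 .241 .16 185.4
```

```text
t 2.45 pos [0.5431 0.2424 0.2487] rot [ 1.7996e+02 -2.0000e-02 -1.7454e+02] F [-0.8  0.4 -0.6] w 0.0916 q [-31.  22.   3.  95.  -1.  63.  68.]
turn [ 0.    -0.     0.001] shift after turn [-0.008 -0.015  0.887]
```

Descend, then close, then lift slowly.

Request:
play_rows:
  commands:
    - [[-0.01, -0.015, 0.25, 0, 0, 0], [0, 0, 0.25, 0, 0, 0], [0, 0, 0.2, 0, 0, 0], [0, 0, 0.15, 0, 0, 0], [0, 0, 0.04, 0, 0, 0], [0, 0, 0, 0, 0, 0]]

```text
t: 3.2
ee_pos: [0.5447, 0.2407, 0.16]
eef_rot: [180.0, 0.0, -174.5]
wrist_force: [0.4, -0.6, 0.9]
gripper_width: 0.0918
finger_force: 0.0
```

Request:
play_rows:
  commands:
    - [[0, 0, 0, 0, 0, 0], [0, 0, 0, 0, 0, 0], [0, 0, 0, 0, 0, 0], [0, 0, 0, 0, 0, 0], [0, 0, 0, 0, 0, 0], [0, 0, 0, 0, 0, 0], [0, 0, 0, 0, 0, 0]]
  fingers: -1

```text
t: 4.08
ee_pos: [0.5447, 0.2403, 0.1597]
eef_rot: [180.0, 0.0, -174.6]
wrist_force: [0.5, -0.3, -0.5]
gripper_width: 0.0265
finger_force: 0.0
```

```bash
python3 go.py .544 .241 .30 185.4; python3 - <<'E'
from workcell import *
s=sense();print(s['finger_force'],s['torque'])
E
```

```text
t 4.075 pos [0.5447 0.2403 0.1597] rot [ 180.      0.   -174.57] F [ 0.5 -0.3 -0.5] w 0.0265 q [-31.  27.   3. 101.  -2.  52.  68.]
turn [0. 0. 0.] shift after turn [ 0.006  0.008 -1.403]
0.0 [ 0.06144863 -0.02376584 -0.01503083]
```

Fingers are still closing (0.0265).

Request:
play_rows:
  commands:
    - [[0, 0, 0, 0, 0, 0], [0, 0, 0, 0, 0, 0], [0, 0, 0, 0, 0, 0], [0, 0, 0, 0, 0, 0], [0, 0, 0, 0, 0, 0]]

```text
t: 4.7
ee_pos: [0.5446, 0.2409, 0.1597]
eef_rot: [180.0, 0.0, -174.5]
wrist_force: [-0.4, 4.6, -2.0]
gripper_width: 0.0119
finger_force: 39.8
```

Request:
play_rows:
  commands:
    - [[0, 0, -0.08, 0, 0, 0], [0, 0, -0.12, 0, 0, 0], [0, 0, -0.15, 0, 0, 0], [0, 0, -0.2, 0, 0, 0], [0, 0, -0.2, 0, 0, 0], [0, 0, -0.2, 0, 0, 0], [0, 0, -0.25, 0, 0, 0], [0, 0, -0.15, 0, 0, 0], [0, 0, -0.05, 0, 0, 0], [0, 0, 0, 0, 0, 0]]

```text
t: 5.95
ee_pos: [0.5446, 0.2399, 0.2996]
eef_rot: [-180.0, -0.0, -174.6]
wrist_force: [0.8, -0.0, -2.3]
gripper_width: 0.0118
finger_force: 39.9
```

```bash
python3 go.py .561 -.0847 .30 167.6
```

```text
t 5.95 pos [0.5446 0.2399 0.2996] rot [-1.7998e+02 -1.0000e-02 -1.7459e+02] F [ 0.8 -0.  -2.3] w 0.0118 q [-31.  20.   4.  90.  -1.  70.  68.]
turn [-0.    -0.     0.198] shift after turn [-0.857 -3.136 -0.004]
```

Request:
play_rows:
  commands:
    - [[0, 0, 0, 0, 0, 0.05], [0, 0, 0, 0, 0, 0.05], [0, 0, 0, 0, 0, 0.05], [0, 0, 0, 0, 0, 0.048], [-0.07, -0.2, 0, 0, 0, 0], [-0.1, -0.36, 0, 0, 0, 0], [-0.1, -0.4, 0, 0, 0, 0], [-0.1, -0.4, 0, 0, 0, 0], [-0.1, -0.4, 0, 0, 0, 0], [-0.1, -0.4, 0, 0, 0, 0]]

```text
t: 7.2
ee_pos: [0.5533, 0.0142, 0.2992]
eef_rot: [-179.9, -0.0, 167.6]
wrist_force: [1.2, -0.0, -2.1]
gripper_width: 0.0117
finger_force: 39.9
```

Request:
play_rows:
  commands:
    - [[-0.1, -0.4, 0, 0, 0, 0], [-0.1, -0.35, 0, 0, 0, 0], [-0.05, -0.15, 0, 0, 0, 0], [-0.03, -0.07, 0, 0, 0, 0], [0, 0, 0, 0, 0, 0], [0, 0, 0, 0, 0, 0]]

```text
t: 7.95
ee_pos: [0.5606, -0.0821, 0.2996]
eef_rot: [180.0, -0.0, 167.7]
wrist_force: [-0.5, 0.5, -1.2]
gripper_width: 0.0117
finger_force: 39.9
```

```bash
python3 go.py .561 -.0847 .222 167.6; python3 - <<'E'
from workcell import *
import cv2,numpy as np
im=snapshot("scene")[:,:,::-1][110:310,240:440]
im2=snapshot("top")[:,:,::-1][100:300,250:450]
m=np.hstack([cv2.resize(i,(400,400),interpolation=cv2.INTER_CUBIC) for i in(im,im2)])
cv2.imwrite("pics/d1.png",m)
E
```

```text
t 7.95 pos [ 0.5606 -0.0821  0.2996] rot [ 1.7996e+02 -2.0000e-02  1.6774e+02] F [-0.5  0.5 -1.2] w 0.0117 q [-8. 17. 15. 95. -5. 68. 85.]
turn [ 0.    -0.     0.002] shift after turn [-0.01  -0.025  0.776]
```

View pics/d1.png

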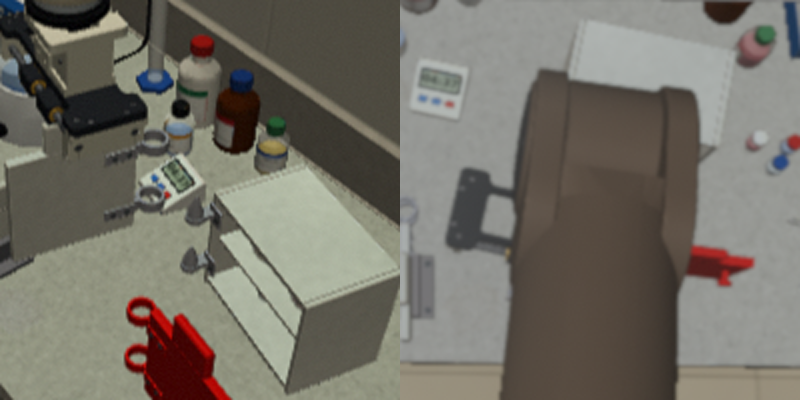

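Request:
play_rows:
  commands:
    - [[-0.01, -0.02, 0.1, 0, 0, 0.001], [0, 0, 0.2, 0, 0, 0], [0, 0, 0.2, 0, 0, 0], [0, 0, 0.2, 0, 0, 0], [0, 0, 0.06, 0, 0, 0], [-0.08, 0, 0, 0, 0, 0], [-0.1, 0, 0, 0, 0, 0], [-0.08, 0, 0, 0, 0, 0], [0, 0, 0, 0, 0, 0], [0, 0, 0, 0, 0, 0]]

```text
t: 9.3
ee_pos: [0.5863, -0.0914, 0.2238]
eef_rot: [180.0, -0.0, 167.5]
wrist_force: [-0.4, 0.6, -1.2]
gripper_width: 0.0115
finger_force: 39.9
```

```bash
python3 go.py .6195 -.0973 .222 167.7; python3 - <<'E'
from fit import *
import cv2
im=snapshot("scene")[:,:,::-1]
c,r,w,h,k=300,165,80,100,6
m=np.clip(1.3*cv2.resize(im[r:r+h,c:c+w],None,fx=k,fy=k,interpolation=cv2.INTER_CUBIC).astype(float),0,255).astype(np.uint8)
for i in range(0,h,10): cv2.putText(m,str(r+i),(0,i*k+4),0,.35,(0,0,255))
s=sense()
kx=np.array(s['ee_pos'])+[0,0,.0005]; a=np.radians(s['eef_rot'][2]); kn=kx+.092*np.array([-np.cos(a),-np.sin(a),0])
print("knuckle est",kn)
for z in(-.0385,-.1185): print(z,(proj("scene",(kn+[0,0,z])[None])[0]-[c,r]+.5)*k)
cv2.imwrite("pics/e1.png",m)
E
```

```text
t 9.3 pos [ 0.5863 -0.0914  0.2238] rot [ 1.8000e+02 -1.0000e-02  1.6752e+02] F [-0.4  0.6 -1.2] w 0.0115 q [-6. 23. 14. 97. -6. 60. 87.]
turn [ 0.    -0.    -0.002] shift after turn [-0.336  0.013  0.018]
knuckle est [ 0.67608719 -0.11128165  0.22425433]
-0.0385 [158.49592079 229.09578078]
-0.1185 [145.68012471 384.1291284 ]
```

View pics/e1.png

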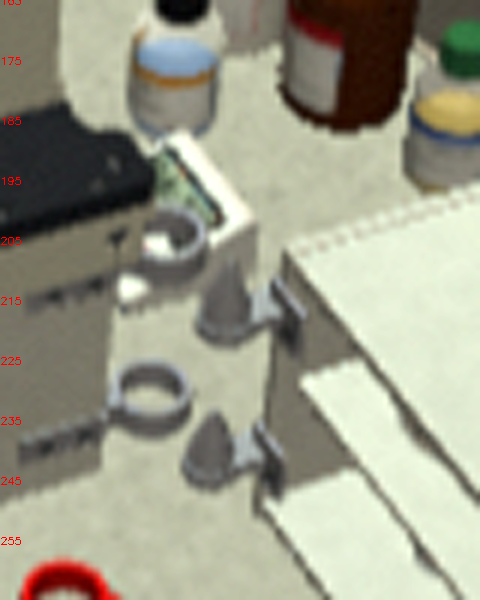

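```bash
python3 - <<'E'
from fit import *
kn=np.array([.676,-.1113,.106])
J=np.array([(proj("scene",(kn+d)[None])-proj("scene",kn[None]))[0]/.01 for d in([.01,0,0],[0,.01,0])]).T
f=lambda d:np.linalg.solve(J,np.array(d)/6)
for d in((68,-38),(68,-40),(68,-32)): print(d,f(d))
t=np.array([.7094,-.1167])
print("fit says",t-kn[:2])
for z in (.028,.108,0,.08): print(z,(proj("scene",np.array([[*t,.045+z]]))[0]-[300,165]+.5)*6)
E
```

```text
(68, -38) [0.0338346  0.00048346]
(68, -40) [0.03451172 0.0013069 ]
(68, -32) [ 0.03180324 -0.00198685]
fit says [ 0.0334 -0.0054]
0.028 [215.73889131 415.14922535]
0.108 [231.5769981  266.21937646]
0 [210.53662108 464.06752915]
0.08 [225.86160146 319.96274169]
```

Request:
play_rows:
  commands:
    - [[-0.07, 0.02, 0, 0, 0, 0], [-0.09, 0.02, 0, 0, 0, 0], [-0.09, 0.02, 0, 0, 0, 0], [-0.07, 0, 0, 0, 0, 0], [0, 0, 0, 0, 0, 0], [0, 0, 0, 0, 0, 0], [0, 0, 0, 0, 0, 0]]

```text
t: 10.22
ee_pos: [0.6187, -0.0925, 0.2238]
eef_rot: [180.0, -0.0, 167.5]
wrist_force: [0.6, 0.1, -2.2]
gripper_width: 0.0119
finger_force: 39.9
```

```bash
python3 go.py .6195 -.0923 .222 167.5; python3 - <<'E'
from fit import *
import cv2
im=snapshot("scene")[:,:,::-1]
c,r,w,h,k=315,165,60,100,6
m=np.clip(1.3*cv2.resize(im[r:r+h,c:c+w],None,fx=k,fy=k,interpolation=cv2.INTER_CUBIC).astype(float),0,255).astype(np.uint8)
t=snapshot("top")[:,:,::-1]
t=cv2.resize(t[120:220,280:350],None,fx=6,fy=6,interpolation=cv2.INTER_CUBIC)
cv2.imwrite("pics/f1.png",np.hstack([m,t]))
E
```

```text
t 10.225 pos [ 0.6187 -0.0925  0.2238] rot [ 1.8000e+02 -1.0000e-02  1.6752e+02] F [ 0.6  0.1 -2.2] w 0.0119 q [-6. 26. 14. 93. -7. 62. 87.]
turn [ 0. -0.  0.] shift after turn [-0.007  0.003  0.018]
```

View pics/f1.png

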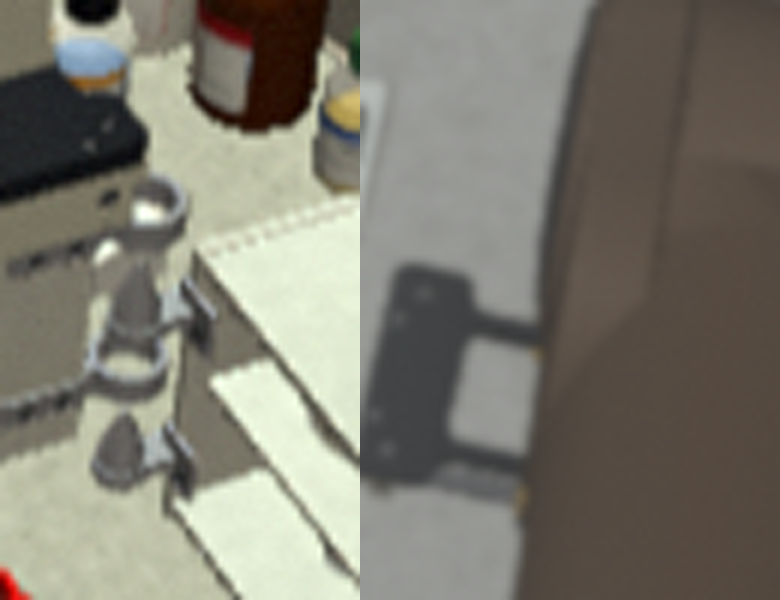

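Request:
play_rows:
  commands:
    - [[0, -0.02, 0, 0, 0, 0], [0, 0, 0.06, 0, 0, 0], [0, 0, 0.08, 0, 0, 0], [0, 0, 0.08, 0, 0, 0], [0, 0, 0.06, 0, 0, 0], [0, 0, 0, 0, 0, 0], [0, 0, 0, 0, 0, 0]]

```text
t: 11.2
ee_pos: [0.6187, -0.0945, 0.1959]
eef_rot: [180.0, 0.0, 167.5]
wrist_force: [0.3, 0.6, -2.2]
gripper_width: 0.0118
finger_force: 39.9
```

Request:
play_rows:
  commands:
    - [[0, 0, 0.03, 0, 0, 0], [0, 0, 0.03, 0, 0, 0], [0, 0, 0.03, 0, 0, 0], [0, 0, 0, 0, 0, 0]]

```text
t: 11.7
ee_pos: [0.6184, -0.0944, 0.1864]
eef_rot: [-180.0, -0.0, 167.5]
wrist_force: [-0.1, 0.1, -2.0]
gripper_width: 0.0115
finger_force: 39.9
```

Request:
play_rows:
  commands:
    - [[0, 0, 0.03, 0, 0, 0], [0, 0, 0.03, 0, 0, 0], [0, 0, 0.01, 0, 0, 0], [0, 0, 0, 0, 0, 0]]

```text
t: 12.2
ee_pos: [0.6185, -0.0944, 0.1796]
eef_rot: [180.0, -0.0, 167.5]
wrist_force: [0.4, -0.5, -2.9]
gripper_width: 0.0118
finger_force: 39.9
```

Request:
play_rows:
  commands:
    - [[0, 0, 0.01, 0, 0, 0], [0, 0, 0.01, 0, 0, 0], [0, 0, 0, 0, 0, 0], [0, 0, 0, 0, 0, 0]]

```text
t: 12.7
ee_pos: [0.6186, -0.0944, 0.1778]
eef_rot: [180.0, 0.0, 167.5]
wrist_force: [-0.4, 0.7, -2.6]
gripper_width: 0.0117
finger_force: 39.9
```

```bash
python3 - <<'E'
from fit import *
import cv2
im=snapshot("scene")[:,:,::-1]
c,r,w,h,k=270,150,125,100,5
m=np.clip(1.3*cv2.resize(im[r:r+h,c:c+w],None,fx=k,fy=k,interpolation=cv2.INTER_CUBIC).astype(float),0,255).astype(np.uint8)
cv2.imwrite("pics/g1.png",m)
s=sense();print(s['ee_pos'],s['wrist_force'])
E
```

```text
[ 0.61860046 -0.0944051   0.17776713] [-0.15745372 -0.69845632 -2.0637735 ]
```

View pics/g1.png

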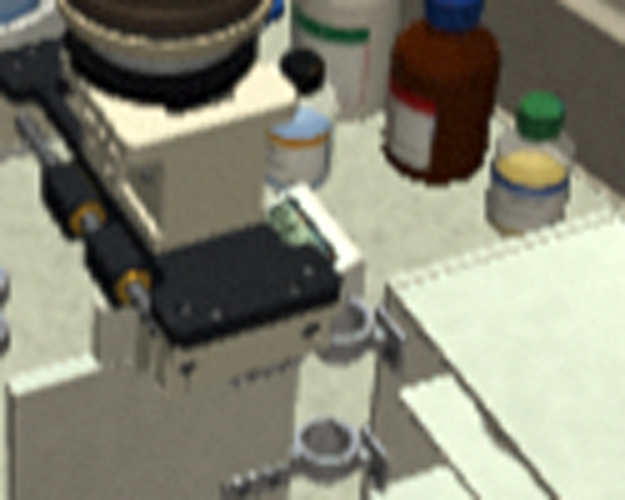

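The rings sit round the pins (lower about (327,440), upper about (345,325)). I'll lower to contact.

Request:
play_rows:
  commands:
    - [[0, 0, 0.01, 0, 0, 0], [0, 0, 0.01, 0, 0, 0], [0, 0, 0, 0, 0, 0], [0, 0, 0, 0, 0, 0]]

```text
t: 13.25
ee_pos: [0.6186, -0.0944, 0.1764]
eef_rot: [180.0, 0.0, 167.5]
wrist_force: [-4.3, 1.4, 5.9]
gripper_width: 0.0113
finger_force: 40.0
```

Request:
play_rows:
  commands:
    - [[0, 0, 0, 0, 0, 0], [0, 0, 0, 0, 0, 0], [0, 0, 0, 0, 0, 0], [0, 0, 0, 0, 0, 0], [0, 0, 0, 0, 0, 0], [0, 0, 0, 0, 0, 0], [0, 0, 0, 0, 0, 0], [0, 0, 0, 0, 0, 0]]
  fingers: 0.2

```text
t: 14.25
ee_pos: [0.6186, -0.0944, 0.1757]
eef_rot: [180.0, -0.0, 167.5]
wrist_force: [0.8, 1.1, 0.4]
gripper_width: 0.055
finger_force: 0.0
```

Request:
play_rows:
  commands:
    - [[0, 0, -0.1, 0, 0, 0], [0, 0, -0.2, 0, 0, 0], [0, 0, -0.3, 0, 0, 0], [0, 0, -0.3, 0, 0, 0], [0, 0, -0.3, 0, 0, 0], [0.2, 0, -0.2, 0, 0, 0], [0.5, 0, 0, 0, 0, 0], [0.5, 0, 0, 0, 0, 0], [0.3, 0.3, 0, 0, 0, 0], [0, 0, 0, 0, 0, 0]]

```text
t: 15.5
ee_pos: [0.4773, -0.0303, 0.3169]
eef_rot: [179.9, 0.1, 167.7]
wrist_force: [0.9, 0.3, 0.5]
gripper_width: 0.0554
finger_force: 0.0
```

```bash
python3 - <<'E'
from fit import *
import cv2
f=lambda n,c,r,w,h,k:np.clip(1.3*cv2.resize(snapshot(n)[:,:,::-1][r:r+h,c:c+w],None,fx=k,fy=k,interpolation=cv2.INTER_CUBIC).astype(float),0,255).astype(np.uint8)
cv2.imwrite("pics/h1.png",np.hstack([f("scene",250,150,130,130,4),f("top",290,130,60,130,4)]))
E
```

```text
(no output)
```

View pics/h1.png

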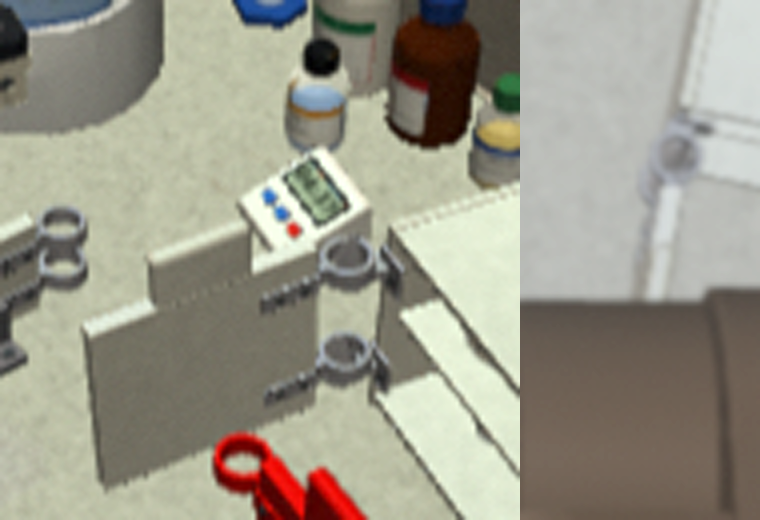

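The door hangs upright with both rings round their pins (scene crop about (347,258) and (345,355)). The short door is untouched and the arm is clear, so I'm handing in.

Request:
play_rows:
  commands:
    - [[0, 0, 0, 0, 0, 0], [0, 0, 0, 0, 0, 0], [0, 0, 0, 0, 0, 0], [0, 0, 0, 0, 0, 0]]

```text
t: 16.1
ee_pos: [0.4787, -0.0329, 0.3156]
eef_rot: [-180.0, -0.0, 167.5]
wrist_force: [-0.3, 1.0, -0.1]
gripper_width: 0.0551
finger_force: 0.0
```

```bash
python3 -c "
from workcell import *
print(job_done())"
```

```text
the job is handed in; nothing more can be done
None
```

The tall door hangs upright and open with both knuckles over their pins, the short door was left where it stood, and the job was handed in at about 16 s; no verdict came back.

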